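# Vortex the middle-sized sample vial

## Task

Three amber glass vials of different heights stand in the white tray: take the one of middle height and, keeping it upright, press its base lightly down into the black rubber cup of the vortex mixer so that the cup sinks and the mixer runs for at least one second. Then stand the vial back in the tray, upright on its own, and let go. It is thin glass: pinch it with no more than 20 N, do not lean on the mixer, drop the vial or bang it down, and leave everything else where it is.

Things in the scene. Friction and masses are not known exactly. Their poses are not given: they have to be found in the camera images.
- vial_middle: the vial to mix: amber glass, paper label, black screw cap, middle height of the three: 27.5 mm across, 95 mm tall over the cap, straight glass up to 73 mm, then a shoulder and the cap (24 mm across, top 14 mm). 60 to 110 g. Origin: centre of its underside, z up its axis. Thin glass: cracks if a finger pinches with over 20 N or its base knocks the tray with over 25 N
- vial_short: look-alike, same diameter, label and cap, only 62 mm tall; leave it. Origin: centre of its underside
- vial_tall: look-alike, same diameter, label and cap, 130 mm tall; leave it. Origin: centre of its underside
- tray: low white plastic tray, 200 mm (its x) by 300 mm (its y), fixed; wall 4 mm thick and 20 mm high, inner floor 4 mm above the bench. Origin: centre of its underside. The three vials stand about 95 mm apart along its y axis, staggered by up to 70 mm along its x, in any order; a flat steel spatula lies along its -x side
- mixer: vortex mixer, fixed: white and grey housing 165 mm (its x) by 125 mm (its y) by 100 mm high, speed knob and rocker switch on the -x face, round black rubber cup standing on its top. Origin: centre of its underside
- cup_floor (a point): centre of the flat floor inside the mixer's black rubber cup, on the cup's axis, 128 mm above the bench with the cup up. The cup is 66 mm across outside; its inside is an open dish about 46 mm wide and 12 mm deep (rim 140 mm above the bench)
- mixer_head (a joint): how far the cup is pressed down, m: 0 is up (at rest), 0.008 its hard stop; it springs back by itself. It starts to sink at about 1.5 N and takes 0.6 N more per mm; the mixer runs from 0.003 (about 3.5 N) on; the stop is met at about 6.5 N. Over 15 N on the cup is too much
- spatula: flat steel spatula 148 mm long, 4 mm thick, lying in the tray; leave it. Origin: under its middle
- dish: shallow round glass dish, 100 mm across, 18 mm high, on the bench at the back; leave it. Origin: centre of its underside
- flask: glass conical flask, 84 mm across, 139 mm high, on the bench to the right; leave it. Origin: centre of its underside
- spray: clear spray bottle with white trigger head and blue collar, 84 mm across, 236 mm high, on the bench to the left; leave it. Origin: centre of its underside
- cap: blue screw cap, 40 mm across, 18 mm high, on the bench at the back; leave it. Origin: centre of its underside
Things that resemble listed ones, but are neither listed nor needed, are in the scene too. What is shaped like the mixer but purple or red is not meant.

How it is judged:
By the outcome, as a careful person would: the job done as asked, in the order asked, and still so for the second after the job is handed in, with the robot touching nothing.
It also fails if it takes over 69 s, if anything falls off the work surface, if the arm or the gripper's body presses on something with over 40 N, if the wrist force passes 120 N, or if a joint passes its speed limit or range.

## Robot

A 6-joint arm with a two-finger parallel gripper is mounted at the origin on the work surface. World frame = base frame: x ahead of the robot, y to its left, z up, the work surface at z = 0. Lengths are in m, angles in rad, forces in N, time in s.
With the tool pointing down it reaches from about 0.25 to 0.775 m from the base axis. Payload 4 kg.
Tool frame: the origin (TCP) lies between the finger pads; the fingertips stand 22 mm ahead of it and the grasp point (between the pads) lies 3 mm ahead of it (manip.nose_length is the x of the fingertips in the tool frame, in m); x points along the fingers, z is the direction in which the jaws open and shut, and the axes are right-handed (so a half turn about x gives the same grasp; the last joint's range is limited). The gripper opens to 94 mm and grips with 3 to 60 N. Pads are 16 mm wide; open, the fingers measure 119 mm over their backs; the gripper's body (75 mm by 177 mm) begins 78 mm behind the grasp point.
Start: joints at [-0.103, 0.087, 1.371, -0, 1.684, -0.103], TCP at [0.55, -0, 0.228] pointing down, gripper open.
Joint ranges: [-3.1, 3.1], [-0.76, 2.03], [0.27, 2.55], [-1.08, 4.22], [0.17, 2.65], [-2.57, 2.57]. Speed limits (rad/s): [2.79, 2.79, 3.14, 3.14, 3.14, 3.14].

## Interface

Orientations are given as a 3x3 rotation matrix whose columns are the frame's x, y, z axes.
In Python, from workcell import manip gives the robot as it stands. The module is installed in compiled form; this text tells all that it offers.
- The arm moves only by the tool step_arm, never from a script. Its argument "moves" is a list of rows, each a list of 4 numbers: the shift along the world's x, y, z in m, then the turn about the world's z in degrees. A call has 1 to 20 rows; each row shifts and turns the commanded pose from where the row before left it; what a row does not reach is not made up. A row lasts 1/10 s, in which the tool goes at most 50 mm and 8.59 degrees, less where a joint would pass 70% of its speed; a pose out of reach is approached as far as the arm can. A call is refused whole if a number of a shift passes 0.05 or a number of a turn 8.59, either way. A call with a gripper value outside its range is refused whole. "gripper" is the closure, from 0 (fully open) to 1 (shut), set as the call begins (left out, the last holds). The fingers move at their own pace and stop on an object; "grip_force" is the grip in N (left out, the last holds). Time passes only in rows, so rows that do not move let the fingers close. It gives the time, the measured TCP pose, the force and the opening at its end, in the units of the state.
- manip.get_state(): the state, without advancing time (a new reading comes with each control period).
- manip.read_camera(name): name is "scene" or "side" or "wrist"; returns a dict with "frame" (480x640x3 uint8, red, green, blue), "z_map" (480x640 float32, m along the optical axis (not along the pixel's ray), 0 where there is no reading), "intrinsics" (3x3 intrinsics, pixels), "rvec" (rotation vector, rad) and "tvec" (3), from world to camera coordinates, as OpenCV has them. Camera axes: x right, y down, z forward; pixel columns grow to the right and rows downward; lengths in m; the calibration is good to about 2 mm. The wrist camera is an equidistant fisheye: a pixel r from the principal point sees the ray r / f radians off the axis. A picture is of the moment at which its call begins.
- manip.sign_off(): hands the job in, once; it reports no verdict.
Trained networks look in the newest picture that a camera, given by its name, has taken for a name from the list of things; names that differ only in an ending like _2 or _b are one class to them, and where a whole thing is asked for, a point or a joint stands for the part that bears it (a point fixed in the world has none). Each returns a list of dicts, best first, with "score" (0 to 1); they miss things now and then, are a little off and sometimes report something else, mostly with a low value. They report only what shows in the picture. A call takes as long as a camera call. They do not tell look-alikes from the thing itself.
- manip.spot_in(name, camera): "extent" ([left, top, right, bottom] in pixels, round what is visible of it).
- manip.masks_of(name, camera): "mask" (480x640 bool, what is visible of it) and "extent" ([left, top, right, bottom] in pixels, round what is visible of it).
The state is a dict: "clock": time; "joint_pos": joint angles; "joint_vel": joint speeds; "joint_efforts": joint torques, N m; "tcp_pos": TCP position; "orientation": TCP orientation; "force": force on the tool from outside, world axes, zero at the start; "torque": the same for the moment, N m; "opening": opening from 0.0 (shut) to 1.0 (fully open).
Only numpy, scipy, OpenCV 4.12 (cv2) and the standard library are available. Lean on these libraries where they do the work, as an engineer would, in place of code of your own. Each camera call takes 0.05 s, during which the arm holds its last target. There are 200 camera calls.

## Working session

There is one attempt and no reset: what is moved stays moved. The work goes in short steps, Python scripts to look and compute and a tool call to move; the robot and the scene stay as the last step left them, time stands still between calls to the robot, and variables do not carry over. Pictures are saved under pics/ and viewed, about 8 in all and at most 12, crops included, and the job is handed in when it is done.

Besides the shell and the picture viewer there is one more tool, called after "Request:" as name(argument=value, ...), one argument or row to a line, values as JSON. step_arm: Moves the arm, as the interface text tells. Its arguments: {"type":"object","properties":{"moves":{"type":"array"},"gripper":{"type":"number"},"grip_force":{"type":"number"}},"required":["moves"]}

```bash
mkdir -p pics; cat > h.py <<'E'
import numpy as np, cv2
from workcell import manip
def cloud(d):
    z=d["z_map"];K=d["intrinsics"];v,u=np.mgrid[:480,:640]
    P=np.stack([(u-K[0,2])/K[0,0]*z,(v-K[1,2])/K[1,1]*z,z],-1)
    R=cv2.Rodrigues(np.array(d["rvec"],float))[0]
    W=(P-np.array(d["tvec"]).ravel())@R
    W[z==0]=np.nan
    return W
def save(n,f): cv2.imwrite(f"pics/{n}.png",f[:,:,::-1])
E
python3 - <<'E'
from h import *
for c in("scene","side"):
    d=manip.read_camera(c);save(c+"0",d["frame"]);W=cloud(d)
    for n in("vial_middle","mixer","cup_floor","tray"):
        for m in manip.masks_of(n,c):
            p=W[m["mask"]];p=p[~np.isnan(p[:,0])]
            if len(p): print(c,n,round(m["score"],2),np.round(m["extent"]),"lo",np.percentile(p,2,0).round(3),"hi",np.percentile(p,98,0).round(3))
s=manip.get_state();print(s["clock"],s["tcp_pos"],s["orientation"],s["force"])
E
```

```text
scene vial_middle 0.65 [298. 368. 345. 413.] lo [ 0.7   -0.223  0.002] hi [ 0.788 -0.135  0.02 ]
scene vial_middle 0.59 [252. 321. 264. 356.] lo [ 0.576 -0.242  0.012] hi [ 0.597 -0.22   0.101]
scene mixer 0.86 [309. 173. 361. 223.] lo [ 0.205 -0.026  0.009] hi [0.596 0.272 0.323]
scene mixer 0.79 [379. 153. 445. 210.] lo [0.313 0.371 0.008] hi [0.476 0.479 0.139]
scene mixer 0.76 [353. 203. 421. 271.] lo [0.446 0.149 0.015] hi [0.591 0.258 0.14 ]
scene mixer 0.73 [378. 201. 405. 221.] lo [0.488 0.185 0.125] hi [0.548 0.244 0.142]
scene mixer 0.47 [108. 374. 163. 434.] lo [ 0.554 -0.529  0.009] hi [ 0.608 -0.461  0.139]
scene cup_floor 0.72 [410. 152. 432. 171.] lo [0.374 0.41  0.125] hi [0.433 0.468 0.142]
scene cup_floor 0.67 [379. 201. 404. 220.] lo [0.453 0.184 0.098] hi [0.548 0.26  0.142]
scene tray 0.82 [179. 284. 333. 407.] lo [ 0.442 -0.369  0.001] hi [ 0.665 -0.078  0.021]
scene tray 0.42 [462. 149. 509. 230.] lo [0.549 0.459 0.008] hi [0.63  0.514 0.236]
side vial_middle 0.67 [373. 292. 384. 319.] lo [ 0.57  -0.246  0.001] hi [ 0.599 -0.197  0.102]
side mixer 0.79 [220. 153. 271. 197.] lo [ 0.307  0.367 -0.   ] hi [0.483 0.494 0.135]
side mixer 0.69 [266. 181. 322. 237.] lo [0.421 0.145 0.01 ] hi [0.548 0.265 0.139]
side mixer 0.63 [192. 198. 256. 253.] lo [0.182 0.156 0.015] hi [0.344 0.275 0.139]
side cup_floor 0.74 [292. 179. 306. 199.] lo [0.488 0.181 0.118] hi [0.536 0.243 0.142]
side cup_floor 0.52 [212. 198. 236. 216.] lo [0.248 0.193 0.123] hi [0.304 0.254 0.141]
side cup_floor 0.44 [235. 155. 253. 163.] lo [0.376 0.404 0.117] hi [0.427 0.455 0.142]
side tray 0.9 [322. 266. 417. 371.] lo [ 0.447 -0.374 -0.001] hi [ 0.66  -0.074  0.02 ]
0.5 [5.50007901e-01 6.34976472e-06 2.27473980e-01] [[ 4.08631354e-05  2.20735985e-06  9.99999999e-01]
 [ 4.03929935e-05  9.99999999e-01 -2.20901044e-06]
 [-9.99999998e-01  4.03930838e-05  4.08630462e-05]] [-0.65673071 -0.33078577 -0.20475775]
```

View pics/scene0.png

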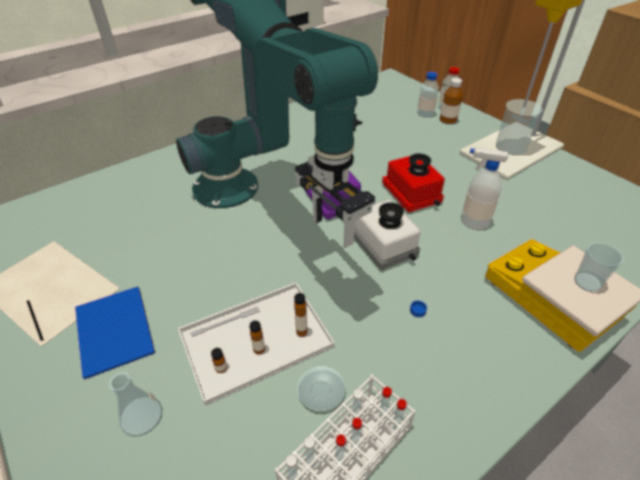

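View pics/side0.png

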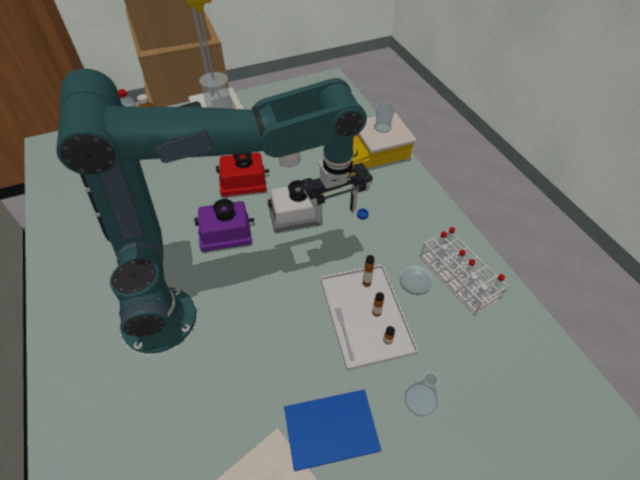

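The scene shows the vials at about (219,360) short, (257,338) middle and (301,315) tall. The mixers are white (390,232), red (414,182) and purple (335,192); the white one is meant. Next I'll confirm the vial in an enlarged crop and refine the positions.

```bash
python3 - <<'E'
from h import *
from scipy.optimize import least_squares
def circ(p,r=None):
    c0=p.mean(0)
    f=least_squares(lambda q:np.hypot(*(p-q[:2]).T)-(q[2] if r is None else r),[*c0,.03],loss="soft_l1",f_scale=.002).x
    return f.round(4)
for c in("scene","side"):
    d=manip.read_camera(c);W=cloud(d);f=d["frame"].astype(int)
    if c=="scene": save("crop1",cv2.resize(d["frame"][270:410,170:350],None,fx=4,fy=4,interpolation=cv2.INTER_CUBIC))
    x,y,z=W[...,0],W[...,1],W[...,2]
    amb=(x>.45)&(x<.67)&(y>-.37)&(y<-.07)&(z>.025)
    n,l,st,_=cv2.connectedComponentsWithStats(amb.astype(np.uint8))
    for i in range(1,n):
        if st[i,4]>40:
            p=W[l==i];b=p[p[:,2]<p[:,2].max()-.03] if p[:,2].max()>.08 else p
            print(c,st[i],"zmax",p[:,2].max().round(3),"med",np.median(p,0).round(4),"circ",circ(b[:,:2],.01375),"top",p[p[:,2]>p[:,2].max()-.006].mean(0).round(4))
    m=(abs(x-.518)<.05)&(abs(y-.214)<.05)&(z>.106)
    p=W[m];rim=p[p[:,2]>.137];print(c,"rim",len(rim),rim.mean(0).round(4),circ(rim[:,:2]),(rim.min(0)+rim.max(0)).round(4)/2,np.ptp(rim,axis=0).round(3))
    side=p[(p[:,2]>.11)&(p[:,2]<.135)];fl=p[(abs(p[:,2]-.128)<.003)&(np.hypot(p[:,0]-.518,p[:,1]-.214)<.022)];print("floor",len(fl),fl.mean(0).round(4))
E
```

```text
scene [294 293  14  40 465] zmax 0.138 med [ 0.6111 -0.1325  0.093 ] circ [ 0.6019 -0.1266  0.03  ] top [ 0.6036 -0.1273  0.1343]
scene [249 320  16  31 357] zmax 0.103 med [ 0.5913 -0.2323  0.076 ] circ [ 0.5822 -0.2286  0.03  ] top [ 0.5834 -0.229   0.0995]
scene [211 348  16  21 248] zmax 0.07 med [ 0.5792 -0.3199  0.0561] circ [ 0.5699 -0.3174  0.03  ] top [ 0.5723 -0.3182  0.0664]
scene rim 143 [0.5186 0.214  0.1398] [0.5182 0.2145 0.0295] [0.5177 0.2147 0.1406] [0.067 0.065 0.007]
floor 106 [0.5146 0.218  0.1284]
side [363 255  12  29 258] zmax 0.138 med [ 0.5978 -0.1384  0.093 ] circ [ 0.6038 -0.1297  0.03  ] top [ 0.603  -0.1315  0.1341]
side [373 292  12  22 188] zmax 0.104 med [ 0.5782 -0.2393  0.0763] circ [ 0.584  -0.2315  0.03  ] top [ 0.5829 -0.2325  0.0996]
side [384 326  12  17 138] zmax 0.07 med [ 0.5681 -0.3254  0.0585] circ [ 0.5738 -0.3198  0.03  ] top [ 0.5719 -0.3212  0.0662]
side rim 55 [0.5077 0.2132 0.1393] [0.5182 0.2119 0.0294] [0.51265 0.2109  0.13995] [0.05  0.067 0.006]
floor 80 [0.5178 0.2162 0.1277]
```

View pics/crop1.png

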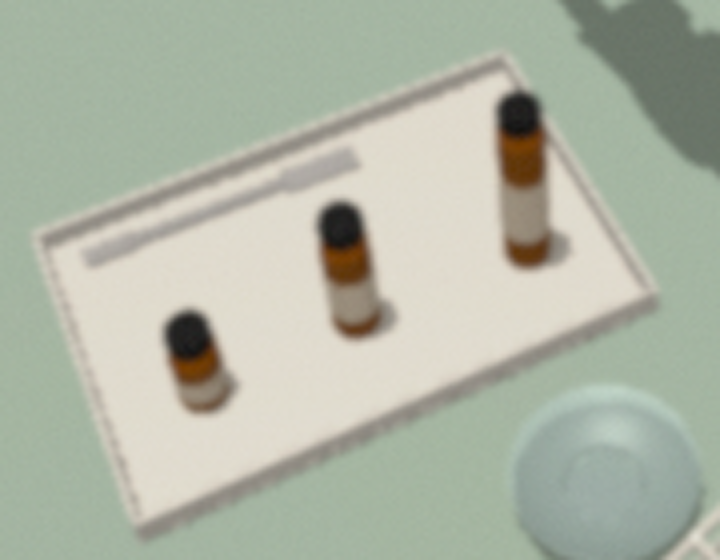

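The crop shows three heights: short at (190,360), middle at (348,270) and tall at (523,180). The centre vial fits: its top measures at z≈0.0995, and 4+95 mm gives 99 mm. I'll grasp it at (0.583,-0.230), and the white mixer's cup is at (0.518,0.213).

Request:
step_arm(
  moves=[
    [0.003,-0.021,0,0],
    [0.003,-0.021,0,0],
    [0.003,-0.021,0,0],
    [0.003,-0.021,0,0],
    [0.003,-0.021,0,0],
    [0.003,-0.021,0,0],
    [0.003,-0.021,0,0],
    [0.003,-0.021,0,0],
    [0.003,-0.021,0,0],
    [0.003,-0.021,0,0],
    [0.003,-0.02,0,0],
    [0,0,-0.02,0],
    [0,0,-0.02,0],
    [0,0,-0.02,0],
    [0,0,0,0],
    [0,0,0,0],
  ],
  gripper=0,
)

```text
clock: 2.2
tcp_pos: [0.583, -0.2303, 0.1674]
orientation: [[-0.001, 0.0, 1.0], [0.0, 1.0, -0.0], [-1.0, 0.0, -0.001]]
force: [-0.4, 0.8, 1.3]
opening: 0.995
```

```bash
python3 - <<'E'
from h import *
d=manip.read_camera("wrist");save("w1",d["frame"])
# project vial cap centre candidate
K=d["intrinsics"];R=cv2.Rodrigues(np.array(d["rvec"],float))[0];t=np.array(d["tvec"]).ravel()
for P in([.583,-.230,.099],[.583,-.230,.004]):
    q=R@np.array(P)+t;th=np.arctan2(np.hypot(*q[:2]),q[2]);print((K[:2,2]+K[0,0]*th*q[:2]/np.hypot(*q[:2])).round(1))
s=manip.get_state();print(s["tcp_pos"].round(4) if hasattr(s["tcp_pos"],"round") else s["tcp_pos"],s["force"],s["clock"])
for m in manip.spot_in("vial_middle","wrist"):print(m)
E
```

```text
[320.  259.6]
[319.8 225.6]
[ 0.5835 -0.2304  0.1686] [ 1.46620776  0.01469731 -0.20742439] 2.25
{'extent': [297.8, 210.0, 340.3, 276.0], 'score': 0.71}
```

View pics/w1.png

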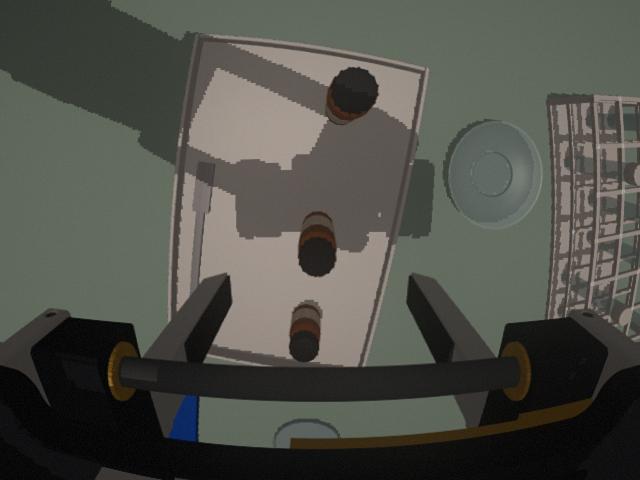

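The wrist view shows the middle vial's cap at (317,257), within 3 px of the prediction (320,260), so I shift about 1.5 mm in −x. The jaws have clearance on both sides.

Request:
step_arm(
  moves=[
    [-0.0015,0.001,-0.005,0],
    [0,0,-0.01,0],
    [0,0,-0.01,0],
    [0,0,-0.01,0],
    [0,0,-0.01,0],
    [0,0,-0.01,0],
    [0,0,-0.01,0],
    [0,0,-0.01,0],
    [0,0,-0.01,0],
    [0,0,-0.01,0],
    [0,0,-0.005,0],
    [0,0,0,0],
    [0,0,0,0],
  ],
)

```text
clock: 3.6
tcp_pos: [0.5817, -0.2291, 0.0677]
orientation: [[0.0, 0.0, 1.0], [-0.0, 1.0, -0.0], [-1.0, -0.0, 0.0]]
force: [-0.5, -0.5, 0.3]
opening: 0.999
```

Request:
step_arm(
  moves=[
    [0,0,0,0],
    [0,0,0,0],
    [0,0,0,0],
    [0,0,0,0],
    [0,0,0,0],
    [0,0,0,0],
    [0,0,0,0],
    [0,0,0,0],
    [0,0,0,0],
    [0,0,0,0],
    [0,0,0,0],
    [0,0,0,0],
  ],
  gripper=0.65,
  grip_force=10,
)

```text
clock: 4.8
tcp_pos: [0.5815, -0.229, 0.0675]
orientation: [[0.0, 0.0, 1.0], [-0.0, 1.0, -0.0], [-1.0, -0.0, 0.0]]
force: [0.1, 0.0, -0.4]
opening: 0.349
```

Request:
step_arm(
  moves=[
    [0,0,0,0],
    [0,0,0,0],
    [0,0,0,0],
    [0,0,0,0],
    [0,0,0,0],
    [0,0,0,0],
    [0,0,0,0],
    [0,0,0,0],
  ],
  gripper=0.8,
  grip_force=12,
)

```text
clock: 5.6
tcp_pos: [0.5815, -0.229, 0.0675]
orientation: [[0.0, -0.0, 1.0], [-0.0, 1.0, 0.0], [-1.0, -0.0, 0.0]]
force: [0.2, -0.3, -1.2]
opening: 0.289
```

Request:
step_arm(
  moves=[
    [0,0,0.003,0],
    [0,0,0.005,0],
    [0,0,0.012,0],
    [0,0,0.02,0],
    [0,0,0.02,0],
    [0,0,0.02,0],
    [0,0,0.02,0],
    [0,0,0.02,0],
    [0,0,0.02,0],
    [0,0,0.02,0],
    [0,0,0.01,0],
    [0,0,0,0],
    [0,0,0,0],
  ],
)

```text
clock: 6.9
tcp_pos: [0.5814, -0.2289, 0.2371]
orientation: [[-0.0, 0.0, 1.0], [0.0, 1.0, -0.0], [-1.0, 0.0, -0.0]]
force: [-0.1, 0.5, -1.4]
opening: 0.289
```

Request:
step_arm(
  moves=[
    [-0.001,0.01,0,0],
    [-0.003,0.02,0,0],
    [-0.004,0.027,0,0],
    [-0.004,0.027,0,0],
    [-0.004,0.027,0,0],
    [-0.004,0.027,0,0],
    [-0.004,0.027,0,0],
    [-0.004,0.027,0,0],
    [-0.004,0.027,0,0],
    [-0.004,0.027,0,0],
    [-0.004,0.027,0,0],
    [-0.004,0.027,0,0],
    [-0.004,0.027,0,0],
    [-0.004,0.027,0,0],
    [-0.004,0.027,0,0],
    [-0.004,0.027,0,0],
    [-0.003,0.02,0,0],
    [-0.0005,0.014,0,0],
    [0,0,0,0],
    [0,0,0,0],
  ],
)

```text
clock: 8.9
tcp_pos: [0.5176, 0.213, 0.2372]
orientation: [[-0.0, -0.001, 1.0], [-0.001, 1.0, 0.001], [-1.0, -0.001, -0.0]]
force: [0.0, -0.2, -0.7]
opening: 0.29
```

```bash
python3 - <<'E'
from h import *
s=manip.get_state();print(np.round(s["tcp_pos"],4),np.round(s["force"],2),s["clock"])
d=manip.read_camera("wrist");e=manip.read_camera("side");g=manip.read_camera("scene")
K=d["intrinsics"];R=cv2.Rodrigues(np.array(d["rvec"],float))[0];t=np.array(d["tvec"]).ravel()
for P in([.518,.2133,.140],):
  for a in range(0,360,30):
    p=np.array(P)+.033*np.array([np.cos(np.radians(a)),np.sin(np.radians(a)),0]);q=R@p+t;r=np.hypot(*q[:2]);th=np.arctan2(r,q[2]);u=(K[:2,2]+K[0,0]*th*q[:2]/r).round().astype(int)
    cv2.circle(d["frame"],tuple(int(i) for i in u),1,(255,0,0),-1)
c=lambda f,x,y:cv2.resize(f[y:y+100,x:x+120],(400,333),interpolation=cv2.INTER_CUBIC)
top=np.hstack([c(e["frame"],240,120),c(g["frame"],330,140)])
w=d["frame"][120:360,160:480]
save("w2",np.vstack([top,cv2.resize(w,(800,600))[150:417]]))
E
```

```text
[0.5176 0.213  0.2372] [ 0.01 -0.17 -0.7 ] 8.9
```

View pics/w2.png

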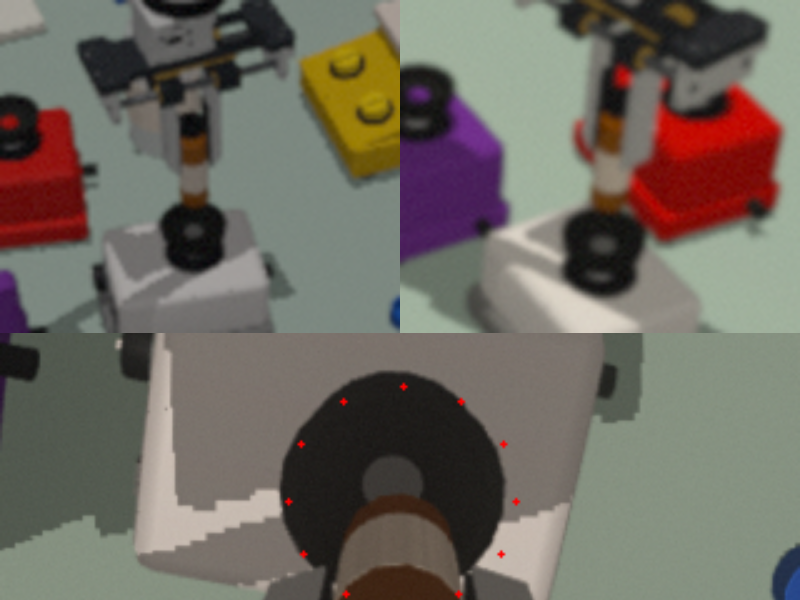

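The vial hangs upright over the white mixer's cup in all three views. The wrist view puts the cup about 2 mm to −x and 2–4 mm to +y of the held position, so I shift slightly and descend inside the rim.

Request:
step_arm(
  moves=[
    [-0.001,0.002,-0.005,0],
    [0,0,-0.007,0],
    [0,0,-0.007,0],
    [0,0,-0.007,0],
    [0,0,-0.007,0],
    [0,0,-0.005,0],
    [0,0,-0.003,0],
    [0,0,0,0],
    [0,0,0,0],
    [0,0,0,0],
  ],
)

```text
clock: 10.05
tcp_pos: [0.5173, 0.2151, 0.197]
orientation: [[0.001, -0.0, 1.0], [0.0, 1.0, 0.0], [-1.0, 0.0, 0.001]]
force: [0.5, -0.6, -1.0]
opening: 0.289
```

Request:
step_arm(
  moves=[
    [0,0,-0.001,0],
    [0,0,-0.001,0],
    [0,0,-0.001,0],
    [0,0,-0.001,0],
    [0,0,-0.001,0],
    [0,0,-0.001,0],
    [0,0,0,0],
    [0,0,0,0],
  ],
)

```text
clock: 10.85
tcp_pos: [0.517, 0.215, 0.1908]
orientation: [[0.0, 0.0, 1.0], [0.0, 1.0, -0.0], [-1.0, 0.0, 0.0]]
force: [-1.4, -0.9, 1.1]
opening: 0.292
```

Request:
step_arm(
  moves=[
    [0,0,-0.001,0],
    [0,0,-0.001,0],
    [0,0,-0.001,0],
    [0,0,0,0],
    [0,0,0,0],
  ],
)

```text
clock: 11.35
tcp_pos: [0.517, 0.215, 0.1877]
orientation: [[0.0, -0.0, 1.0], [0.0, 1.0, 0.0], [-1.0, 0.0, 0.0]]
force: [-0.6, -0.7, 3.1]
opening: 0.289
```

```bash
python3 - <<'E'
from h import *
F=[]
for i in range(6):
    d=manip.read_camera("side");s=manip.get_state();F.append(s["force"])
print(np.round(F,1),np.mean(F,0),s["tcp_pos"],s["clock"])
W=cloud(d)
m=(abs(W[...,0]-.518)<.04)&(abs(W[...,1]-.214)<.04)&(W[...,2]>.106)&(W[...,2]<.145)
print("cup z pct",np.percentile(W[m][:,2],[50,70,80,90,95,98]))
save("s3",cv2.resize(d["frame"][130:250,230:390],(800,600),interpolation=cv2.INTER_CUBIC))
E
```

```text
[[-0.9 -0.2  3.1]
 [-1.5  0.4  2.7]
 [-1.8  0.7  2.8]
 [-1.  -1.1  2.2]
 [-0.6 -0.4  3. ]
 [-1.1 -0.7  3.7]] [-1.13878794 -0.20300659  2.91604394] [0.5170458  0.21501283 0.18761917] 11.65
cup z pct [0.12991251 0.13444865 0.13559254 0.13747694 0.13975667 0.14326455]
```

View pics/s3.png

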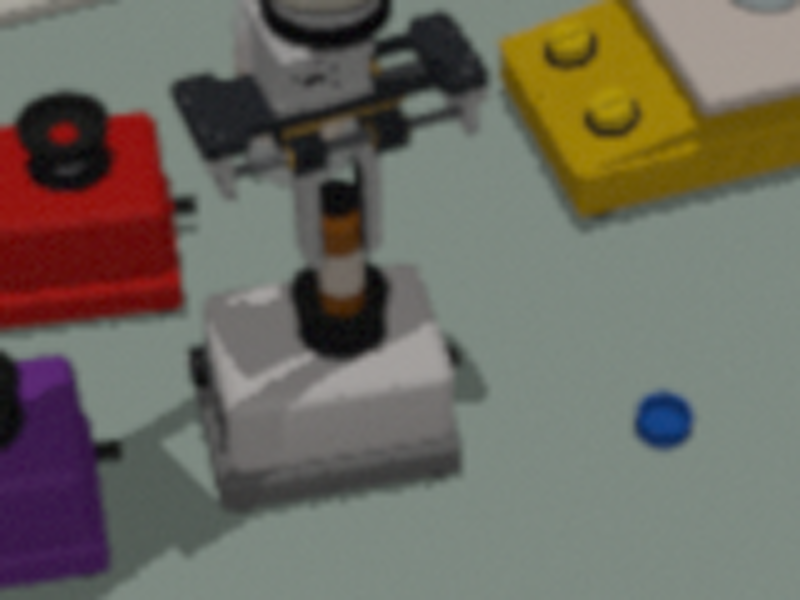

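The vial's base sits inside the cup, at crop position (342,295), and the cup has sunk about 4 mm (about 3.8 N net). I'll go 1 mm deeper for margin and hold for 2 s.

Request:
step_arm(
  moves=[
    [0,0,-0.001,0],
    [0,0,0,0],
    [0,0,0,0],
    [0,0,0,0],
    [0,0,0,0],
    [0,0,0,0],
    [0,0,0,0],
    [0,0,0,0],
    [0,0,0,0],
    [0,0,0,0],
    [0,0,0,0],
    [0,0,0,0],
    [0,0,0,0],
    [0,0,0,0],
    [0,0,0,0],
    [0,0,0,0],
    [0,0,0,0],
    [0,0,0,0],
    [0,0,0,0],
    [0,0,0,0],
  ],
)

```text
clock: 13.65
tcp_pos: [0.517, 0.215, 0.1865]
orientation: [[0.0, -0.0, 1.0], [0.0, 1.0, 0.0], [-1.0, 0.0, 0.0]]
force: [-1.3, -0.6, 3.4]
opening: 0.288
```

```bash
python3 - <<'E'
from h import *
F=[];Z=[]
for i in range(8):
    d=manip.read_camera("side");s=manip.get_state();F.append(s["force"]);W=cloud(d)
    r=np.hypot(W[...,0]-.518,W[...,1]-.214);m=(r>.024)&(r<.034)&(W[...,2]>.125)&(W[...,2]<.15);Z.append(np.percentile(W[m][:,2],[75,90]))
print(np.mean(F,0),s["tcp_pos"],s["opening"],s["clock"],np.mean(Z,0))
E
```

```text
[-1.31292849 -0.22763546  4.00223267] [0.5170418  0.21500307 0.18652749] 0.28974369067853245 14.05 [0.13428139 0.13589549]
```

The net force is about 5 N and has held for over 2 s. Now I lift out and carry the vial back.

Request:
step_arm(
  moves=[
    [0,0,0.002,0],
    [0,0,0.002,0],
    [0,0,0.004,0],
    [0,0,0.007,0],
    [0,0,0.01,0],
    [0,0,0.01,0],
    [0,0,0.01,0],
    [0,0,0.005,0],
    [0,0,0,0],
    [0,0,0,0],
  ],
)

```text
clock: 15.05
tcp_pos: [0.517, 0.215, 0.2364]
orientation: [[-0.0, 0.0, 1.0], [-0.0, 1.0, -0.0], [-1.0, -0.0, -0.0]]
force: [-0.7, -0.9, -1.2]
opening: 0.293
```

Request:
step_arm(
  moves=[
    [0.001,-0.01,0,0],
    [0.003,-0.02,0,0],
    [0.004,-0.027,0,0],
    [0.004,-0.027,0,0],
    [0.004,-0.027,0,0],
    [0.004,-0.027,0,0],
    [0.004,-0.027,0,0],
    [0.004,-0.027,0,0],
    [0.004,-0.027,0,0],
    [0.004,-0.027,0,0],
    [0.004,-0.027,0,0],
    [0.004,-0.027,0,0],
    [0.004,-0.027,0,0],
    [0.004,-0.027,0,0],
    [0.004,-0.027,0,0],
    [0.004,-0.027,0,0],
    [0.004,-0.02,0,0],
    [0.0005,-0.016,0,0],
    [0,0,0,0],
    [0,0,0,0],
  ],
)

```text
clock: 17.05
tcp_pos: [0.5814, -0.2286, 0.2363]
orientation: [[-0.0, -0.0, 1.0], [0.001, 1.0, 0.0], [-1.0, 0.001, -0.0]]
force: [-0.5, 0.3, -0.9]
opening: 0.289
```

```bash
python3 - <<'E'
from h import *
d=manip.read_camera("scene");W=cloud(d);F=[]
for i in range(4): e=manip.read_camera("side");F.append(manip.get_state()["force"])
V=cloud(e)
s=manip.get_state();print(np.mean(F,0),s["tcp_pos"],s["clock"])
for n,A in(("scene",W),("side",V)):
    m=(np.hypot(A[...,0]-.5815,A[...,1]+.229)<.025)&(A[...,2]>.15)&(A[...,2]<.3);p=A[m];print(n,len(p),np.percentile(p[:,2],[0,2,5]))
    r=np.hypot(A[...,0]-.518,A[...,1]-.2135);q=A[(r<.034)&(A[...,2]>.12)&(A[...,2]<.15)][:,2];print("rim",np.percentile(q,[75,90]))
save("c4",np.hstack([cv2.resize(d["frame"][200:380,170:350],(400,400)),cv2.resize(e["frame"][190:350,300:460],(400,400))]))
E
```

```text
[ 0.05335586  0.72128243 -0.43969546] [ 0.58163713 -0.22797178  0.23685551] 17.3
scene 343 [0.17259111 0.17467983 0.17760965]
rim [0.13878782 0.14053668]
side 394 [0.17110957 0.17664257 0.18169469]
rim [0.13679612 0.13865433]
```

View pics/c4.png

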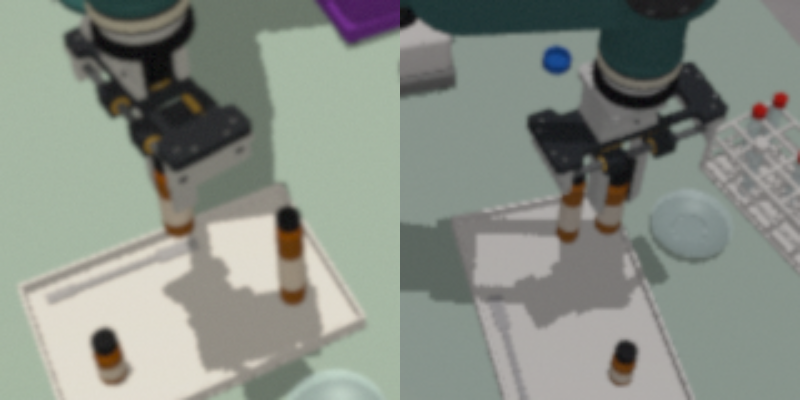

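The vial is upright with its base at z≈0.173, so it did not slip, and the other vials are unmoved. I lower quickly at first, then slowly.

Request:
step_arm(
  moves=[
    [0,0,-0.005,0],
    [0,0,-0.015,0],
    [0,0,-0.02,0],
    [0,0,-0.02,0],
    [0,0,-0.02,0],
    [0,0,-0.02,0],
    [0,0,-0.02,0],
    [0,0,-0.015,0],
    [0,0,-0.012,0],
    [0,0,-0.008,0],
    [0,0,-0.005,0],
    [0,0,-0.003,0],
    [0,0,-0.002,0],
    [0,0,0,0],
    [0,0,0,0],
  ],
)

```text
clock: 18.8
tcp_pos: [0.5819, -0.2292, 0.0721]
orientation: [[0.001, 0.0, 1.0], [-0.001, 1.0, -0.0], [-1.0, -0.001, 0.001]]
force: [0.1, -0.6, -0.0]
opening: 0.291
```

Request:
step_arm(
  moves=[
    [0,0,-0.0005,0],
    [0,0,-0.0005,0],
    [0,0,-0.0005,0],
    [0,0,-0.0005,0],
    [0,0,-0.0005,0],
    [0,0,-0.0005,0],
    [0,0,-0.0005,0],
    [0,0,0,0],
    [0,0,0,0],
  ],
)

```text
clock: 19.7
tcp_pos: [0.5815, -0.229, 0.068]
orientation: [[0.0, 0.0, 1.0], [-0.0, 1.0, -0.0], [-1.0, -0.0, 0.0]]
force: [-0.1, 0.4, -0.1]
opening: 0.292
```

Request:
step_arm(
  moves=[
    [0,0,-0.0003,0],
    [0,0,-0.0002,0],
    [0,0,0,0],
    [0,0,0,0],
    [0,0,0,0],
  ],
)

```text
clock: 20.2
tcp_pos: [0.5815, -0.229, 0.0675]
orientation: [[0.0, 0.0, 1.0], [-0.0, 1.0, -0.0], [-1.0, -0.0, 0.0]]
force: [-0.6, -0.2, -1.8]
opening: 0.291
```

```bash
python3 - <<'E'
from h import *
F=[];Z=[]
for i in range(5): manip.read_camera("side");s=manip.get_state();F.append(s["force"]);Z.append(s["tcp_pos"])
print(np.mean(F,0),np.mean(Z,0))
E
```

```text
[-0.06911926 -0.25346614 -0.77936172] [ 0.58152399 -0.2290125   0.06752147]
```

Request:
step_arm(
  moves=[
    [0,0,-0.0003,0],
    [0,0,-0.0002,0],
    [0,0,0,0],
    [0,0,0,0],
    [0,0,0,0],
  ],
)

```text
clock: 20.95
tcp_pos: [0.5816, -0.229, 0.0675]
orientation: [[0.0, -0.0, 1.0], [-0.0, 1.0, 0.0], [-1.0, -0.0, 0.0]]
force: [-1.1, 0.6, 2.3]
opening: 0.289
```

```bash
python3 - <<'E'
from h import *
F=[];Z=[]
for i in range(5): manip.read_camera("side");s=manip.get_state();F.append(s["force"]);Z.append(s["tcp_pos"])
print(np.mean(F,0),np.mean(Z,0))
E
```

```text
[-1.8205783   0.62241889  4.63317508] [ 0.58157705 -0.22905484  0.06748262]
```

The vial is on the floor (about 5 N). I ease off slightly and then open in stages.

Request:
step_arm(
  moves=[
    [0,0,0.0003,0],
    [0,0,0,0],
    [0,0,0,0],
  ],
  grip_force=4,
)

```text
clock: 21.5
tcp_pos: [0.5817, -0.2291, 0.0674]
orientation: [[0.0, 0.0, 1.0], [-0.0, 1.0, -0.0], [-1.0, -0.0, 0.0]]
force: [-1.2, 0.5, 4.0]
opening: 0.293
```

Request:
step_arm(
  moves=[
    [0,0,0,0],
    [0,0,0,0],
    [0,0,0,0],
    [0,0,0,0],
    [0,0,0,0],
    [0,0,0,0],
  ],
  gripper=0.6,
)

```text
clock: 22.1
tcp_pos: [0.5815, -0.229, 0.0672]
orientation: [[0.0, 0.0, 1.0], [0.0, 1.0, -0.0], [-1.0, 0.0, 0.0]]
force: [0.3, 0.2, -0.7]
opening: 0.402
```

Request:
step_arm(
  moves=[
    [0,0,0,0],
    [0,0,0,0],
    [0,0,0,0],
    [0,0,0,0],
    [0,0,0,0],
    [0,0,0,0],
    [0,0,0,0],
    [0,0,0,0],
    [0,0,0,0],
    [0,0,0,0],
  ],
  gripper=0,
)

```text
clock: 23.1
tcp_pos: [0.5815, -0.229, 0.0673]
orientation: [[0.0, 0.0, 1.0], [-0.0, 1.0, -0.0], [-1.0, -0.0, 0.0]]
force: [-0.1, 1.2, -0.8]
opening: 0.997
```

Request:
step_arm(
  moves=[
    [0,0,0.005,0],
    [0,0,0.01,0],
    [0,0,0.015,0],
    [0,0,0.02,0],
    [0,0,0.02,0],
    [0,0,0.02,0],
    [0,0,0.02,0],
    [0,0,0.02,0],
    [0,0,0.02,0],
    [0,0,0.015,0],
    [0,0.02,0,0],
    [0,0.03,0,0],
    [0,0.03,0,0],
    [0,0.03,0,0],
    [0,0.03,0,0],
    [0,0.03,0,0],
    [0,0.03,0,0],
    [0,0.02,0,0],
    [0,0,0,0],
    [0,0,0,0],
  ],
)

```text
clock: 25.1
tcp_pos: [0.5809, -0.0082, 0.2317]
orientation: [[-0.001, -0.002, 1.0], [-0.0, 1.0, 0.002], [-1.0, -0.0, -0.001]]
force: [-0.0, -0.5, -1.3]
opening: 0.999
```

```bash
python3 - <<'E'
from h import *
out=[]
for c,(x0,y0) in(("scene",(170,230)),("side",(300,230))):
    d=manip.read_camera(c);W=cloud(d);x,y,z=np.moveaxis(W,-1,0)
    n,l,st,_=cv2.connectedComponentsWithStats(((x>.45)&(x<.67)&(y>-.37)&(y<-.07)&(z>.025)&(z<.15)).astype(np.uint8))
    for i in range(1,n):
        if st[i,4]>40:
            p=W[l==i];print(c,p[:,2].max().round(3),"top",p[p[:,2]>p[:,2].max()-.006].mean(0).round(4),"med",np.median(p,0).round(4))
    r=np.hypot(x-.518,y-.2135);q=z[(r<.034)&(z>.12)&(z<.15)];print("rim",np.percentile(q,[75,90]))
    out.append(cv2.resize(d["frame"][y0:y0+180,x0:x0+180],(400,400)))
save("c5",np.hstack(out));s=manip.get_state();print(s["clock"],s["tcp_pos"],s["force"])
E
```

```text
scene 0.139 top [ 0.6031 -0.1274  0.1345] med [ 0.6115 -0.1327  0.0934]
scene 0.103 top [ 0.5833 -0.229   0.0994] med [ 0.5914 -0.2323  0.0763]
scene 0.071 top [ 0.5724 -0.3179  0.0666] med [ 0.579  -0.3197  0.0566]
rim [0.13786794 0.14051386]
side 0.136 top [ 0.6031 -0.1308  0.133 ] med [ 0.5978 -0.1384  0.0938]
side 0.101 top [ 0.5835 -0.2322  0.0981] med [ 0.5786 -0.2394  0.0745]
side 0.071 top [ 0.5712 -0.3234  0.067 ] med [ 0.5679 -0.3258  0.0575]
rim [0.13699616 0.13989722]
25.2 [ 0.58120065 -0.00944968  0.23189338] [ 0.48562901  0.6410202  -0.17914392]
```

View pics/c5.png

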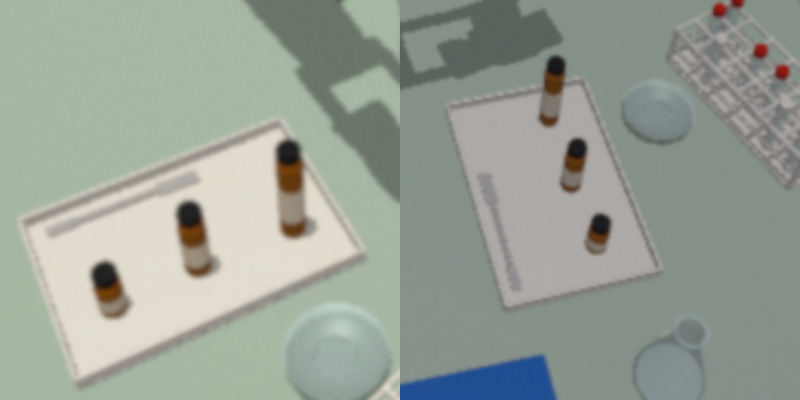

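The middle vial stands upright in its original place at crop position (195,240). The other vials and the spatula are unmoved and the cup is up again, so I'm handing in.

```bash
python3 -c "
from workcell import manip
print(manip.sign_off())"
```

```text
the job is handed in; nothing more can be done
None
```

The middle vial was mixed in the white mixer's cup and now stands upright in the tray where it started. I handed the job in at about 25 s, with the arm clear and the gripper open.

- **Mixing:** I pinched the vial at 12 N and pressed the cup down about 5 mm, at about 5 N net. It held there for over 2 s. I never read the mixer joint itself. The depth comes from the arm height, the force and the cup rim sitting lower in the depth image.
- **Set-down:** The steady force on the tray floor read about 5 N before I let go. It was only sampled between moves, so a brief peak could have been missed. The vial may have slipped by under 1 mm in the grip.
- **Last checks:** Both cameras show the vial within about 1 mm of its starting place and the cup back up. The other two vials and the spatula look unmoved. The wrist camera disagreed with the other two by 2–4 mm on where the cup was, so I aimed between them, inside the cup's 9 mm clearance.

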